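Feel for the bore of a centrifuge adapter on a drying peg and present it bore-up

TASK

Two washed centrifuge tube adapters lie on the worktop and their ends look alike. Take the left-hand one, try an end of it on a free peg of the drying rack to feel whether that end is the deep tube bore or only the shallow foot recess, and turn it over if needed; then finish still holding it in the gripper, still and upright with the bore up, about 15 cm or more above the worktop and clear of the rack, so that I can drop a tube in. Leave the other adapter, the timer, the dropper bottle and the ointment pot where they are.

Things in the scene. Friction and masses are not known exactly. Their poses are not given: they have to be found in the camera images.
- adapter_a: One of two like grey plastic adapters, 66 mm long, 36 x 36 mm across flats, a 38 x 38 mm collar 6 mm long at each end, 70 g; lies at the left or the right. Origin in its middle (19 mm up while lying), y along it. Both ends show a round 20 mm mouth: one is the blind bore 46 mm deep, the other a recess 6 mm deep. Which end (+y or -y) has the bore is unknown and differs between the two.
- adapter_b: The other lying adapter, same in looks, sizes and frame (origin in its middle, y along it, bore at +y or -y: unknown). The left-hand one of the two has world y above 0.1 at the start, the right-hand one below -0.1. Apart from the bore they are solid plastic.
- peg_rack: Fixed drying rack: steel base 80 x 214 mm, rim 15 mm high; three upright white pegs, 10 mm thick with rounded tips, 75 mm apart along its y axis (left). Origin under its middle on the worktop, z up. The right peg carries another such adapter, hung to dry, top 98 mm above the worktop, fixed to the rack; the middle and left pegs are free.
- peg_mid_tip (a point): Top of the free middle peg, on its axis, 78 mm above the worktop; axes as the rack's. An adapter lowered over a peg stops rigidly with the tip 6 mm inside its lower end at the foot recess, and 46 mm inside at the bore.
- peg_left_tip (a point): Top of the free left-hand peg, on its axis, 78 mm above the worktop; axes as the rack's.
- lab_timer: Bystander: small white bench timer with a red knob, 64 x 64 x 43 mm, loose; origin under its middle.
- dropper_bottle: Bystander: amber dropper bottle with black bulb, 33 mm wide, 102 mm high, loose; origin under its middle.
- ointment_pot: Bystander: flat round ointment pot, 63 mm across, 34 mm high, loose; origin under its middle.

How it is judged:
On the way:
1. the left-hand adapter, held upright in the fingers, has been tried on a free peg: the peg's tip stands at least 2 mm inside the mouth of its lower end (((horizontal distance between adapter_a and peg_mid_tip below 0.012 m and z of adapter_a in the frame of peg_mid_tip below 0.031 m and angle between the y axis of adapter_a and the z axis of peg_rack, either way round below 0.3 rad and contact force between the fingers and adapter_a above 1 N and world y of adapter_b below -0.05 m) or (horizontal distance between adapter_a and peg_left_tip below 0.012 m and z of adapter_a in the frame of peg_left_tip below 0.031 m and angle between the y axis of adapter_a and the z axis of peg_rack, either way round below 0.3 rad and contact force between the fingers and adapter_a above 1 N and world y of adapter_b below -0.05 m) or (horizontal distance between adapter_b and peg_mid_tip below 0.012 m and z of adapter_b in the frame of peg_mid_tip below 0.031 m and angle between the y axis of adapter_b and the z axis of peg_rack, either way round below 0.3 rad and contact force between the fingers and adapter_b above 1 N and world y of adapter_a below -0.05 m) or (horizontal distance between adapter_b and peg_left_tip below 0.012 m and z of adapter_b in the frame of peg_left_tip below 0.031 m and angle between the y axis of adapter_b and the z axis of peg_rack, either way round below 0.3 rad and contact force between the fingers and adapter_b above 1 N and world y of adapter_a below -0.05 m))), for 0.05 s.
At the end, for the whole second after the job is handed in: The adapter that lay at the left is held in the fingers, at rest (under 3 cm/s), bore up within 15 degrees (0.26 rad) of vertical, its middle more than 13 cm above the worktop and not touching the drying rack; the right-hand adapter lies within 2 cm of where it was (((angle between adapter_a_bore's own z axis and vertical below 0.26 rad and height (world z) of adapter_a above 0.13 m and contact force between the fingers and adapter_a above 1 N and contact force between adapter_a and peg_rack below 0.1 N and linear speed of adapter_a below 0.03 m/s and world y of adapter_b below -0.05 m and distance of adapter_b from where it was at the start of the episode below 0.02 m) or (angle between adapter_b_bore's own z axis and vertical below 0.26 rad and height (world z) of adapter_b above 0.13 m and contact force between the fingers and adapter_b above 1 N and contact force between adapter_b and peg_rack below 0.1 N and linear speed of adapter_b below 0.03 m/s and world y of adapter_a below -0.05 m and distance of adapter_a from where it was at the start of the episode below 0.02 m))); the arm keeps its last pose, push and grip.
It fails at once if the other adapter is moved as well (distance of each of adapter_a, adapter_b from where it was at the start of the episode above 0.02 m).
It fails at once if a bystander is knocked or shifted by more than 3 cm (distance of any of lab_timer, dropper_bottle, ointment_pot from where it was at the start of the episode above 0.03 m).
It also fails if it takes over 54 s, if anything falls off the work surface, if the arm or the gripper's body presses on something with over 40 N, if the wrist force passes 120 N, or if a joint passes its speed limit or range.

ROBOT

A 7-joint arm with a two-finger parallel gripper is mounted at the origin on a cart in front of the work surface, level with it; the furniture and walls round the work are solid. World frame = base frame: x ahead of the robot, y to its left, z up, the work surface at z = 0. Lengths are in m, angles in rad, forces in N, time in s.
With the tool pointing down it reaches from about 0.35 to 0.9 m from the base axis. Payload 19.9 kg.
Tool frame: the origin (TCP) lies at the very end of the fingers, on their centre line; the grasp point (between the pads) lies 19 mm behind it; z points along the fingers, y is the line along which they close (so a half turn about z gives the same grasp; the last joint's range is limited). The gripper opens to 94 mm and grips with 3 to 60 N. Pads are 16 mm wide; open, the fingers measure 119 mm over their backs; the gripper's body (75 mm by 177 mm) begins 78 mm behind the grasp point.
Start: joints at [1.107, 0.417, -0.01, 1.614, 0.005, 1.111, -0.053], TCP at [0.256, -0.57, 0.205] pointing down, gripper open.
Joint ranges: [-2.81, 2.81], [-0.39, 2.02], [-1.27, 1.25], [0.06, 2.57], [-1.19, 4.33], [0.19, 2], [-2.82, 2.82]. Speed limits (rad/s): [1.89, 1.89, 2.39, 2.39, 3.01, 3.01, 3.01].

INTERFACE

Orientations are given as a unit quaternion [x, y, z, w].
In Python, from plant import manip, vision, job_done gives the robot as it stands (manip), with the cameras (vision) and the job as plain functions.
- The arm moves only by the tool drive_effector, called after "Call:" by a JSON object that holds its "fn" and its "kwargs". Schema: {"type":"object","properties":{"offsets":{"type":"array","items":{"type":"object","properties":{"rx":{"type":"number"},"ry":{"type":"number"},"rz":{"type":"number"},"sx":{"type":"number"},"sy":{"type":"number"},"sz":{"type":"number"},"jaw":{"type":"number"}},"additionalProperties":false,"required":["jaw"]},"minItems":1,"maxItems":10},"only":{"type":"string"},"quiet":{"type":"boolean"},"lines":{"type":"string"}},"required":["offsets"],"additionalProperties":false}. offsets is a list of rows, 1 to 10 of them, each an object with the fields rx, ry, rz (a rotation vector in fractions of the full range, 1 being 2 rad), sx, sy, sz (the shift in a scale on which 1.0 is 0.6 m), jaw (the finger opening in m); a field left out counts as zero (the opening has to be given); each row is the pose to reach, as a shift and turn from the pose commanded when the call began, along the tool's axes at that moment; what a row does not reach only later rows make up. A row lasts 1/8 s, in which the tool goes at most 0.0625 m and 0.188 rad, less where a joint would pass 70% of its speed; a pose out of reach is approached as far as the arm can. The fingers move at their own pace and stop on an object; the grip force is fixed at half the most. Time passes only in rows, so rows that do not move let the fingers close. The tool returns the time, the measured TCP pose, the force, the opening and the grip force at its end. only (a regular expression) keeps the lines of the reply that match it, lines (a string "A,B") keeps lines A to B, and quiet returns only ok. A shift or turn number past 1, either way, is cut back to 1. Input that does not fit is refused with a message, and nothing moves.
- manip.get_obs(): the state, without advancing time (a new reading comes with each control period).
- vision.read_camera(name): name is "scene" or "top" or "wrist"; returns a dict with "pixels" (480x640x3 uint8, blue, green, red), "depth" (480x640 float32, m along the optical axis (not along the pixel's ray), 0 where there is no reading), "fx", "fy", "cx", "cy" (pixels), "R" (3x3) and "t" (3): a world point X has camera coordinates R X + t. Camera axes: x right, y down, z forward; pixel columns grow to the right and rows downward; lengths in m; the calibration is good to about 2 mm. A picture is of the moment at which its call begins.
- job_done(): hands the job in; it is judged then, once.
The state is a dict: "t": time; "qpos": joint angles; "dq": joint speeds; "effort": joint torques, N m; "tcp_pos": TCP position; "ee_rot": TCP orientation; "wrist_force": force on the tool from outside, world axes, zero at the start; "torque": the same for the moment, N m; "finger_gap": finger opening in m; "grip_force": force on a finger pad.
Only numpy, scipy, OpenCV 4.12 (cv2) and the standard library are available. Lean on these libraries where they do the work, as an engineer would, in place of code of your own. Each camera call takes 0.05 s, during which the arm holds its last target. There are 200 camera calls.

## Working session

There is one attempt and no reset: what is moved stays moved. The work goes in short steps, Python scripts to look and compute and a tool call to move; the robot and the scene stay as the last step left them, time stands still between calls to the robot, and variables do not carry over. Pictures are saved under pics/ and viewed, at most 10 in all, crops included, and the job is handed in when it is done.

```bash
ls; mkdir -p pics
```

Run:
```python
from plant import manip, vision, job_done
import cv2,numpy as np
o=manip.get_obs();print({k:np.round(v,3) for k,v in o.items()})
for n in("scene","top"):
    c=vision.read_camera(n);cv2.imwrite(f"pics/{n}0.png",c["pixels"]);np.savez(f"pics/{n}0.npz",**c)
    print(n,c["fx"],c["cx"],c["cy"],np.round(c["R"],3).tolist(),np.round(c["t"],3),(c["depth"]>0).mean())
```

```text
pics
plant.py
{'t': np.float64(0.0), 'qpos': array([ 1.107,  0.418, -0.01 ,  1.614,  0.005,  1.111, -0.053]), 'dq': array([ 0.001, -0.   ,  0.002, -0.001,  0.001, -0.   ,  0.   ]), 'effort': array([-0.0000e+00, -8.5125e+01,  6.3900e-01, -4.2597e+01, -4.9000e-02,
        1.9000e-02,  0.0000e+00]), 'tcp_pos': array([ 0.256, -0.57 ,  0.205]), 'ee_rot': array([ 0.978,  0.21 , -0.   , -0.001]), 'wrist_force': array([-0.686, -0.962,  0.334]), 'torque': array([-0.005,  0.026,  0.006]), 'grip_force': np.float64(0.0), 'finger_gap': np.float64(0.094)}
scene 543.102112692191 326.57813283989555 240.82902445788426 [[-0.794, -0.608, -0.017], [-0.388, 0.527, -0.756], [0.469, -0.593, -0.655]] [0.523 0.25  0.801] 0.995849609375
top 555.3132099559881 319.5529196626206 240.5136478671442 [[-0.024, -1.0, -0.004], [-0.998, 0.024, -0.054], [0.055, 0.003, -0.999]] [0.086 0.608 1.135] 0.9959505208333334
```

View pics/scene0.png

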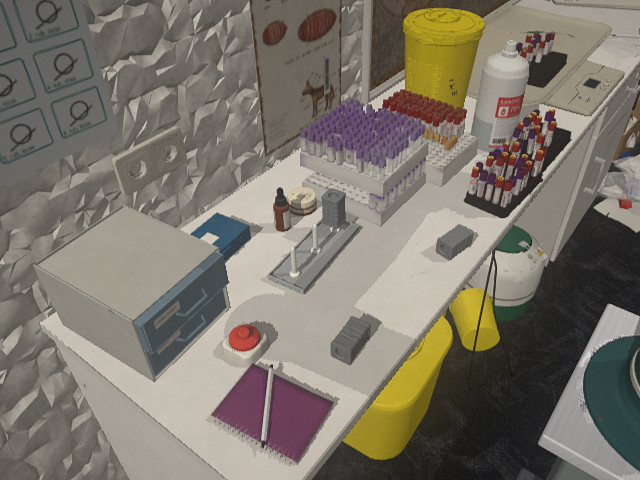

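View pics/top0.png

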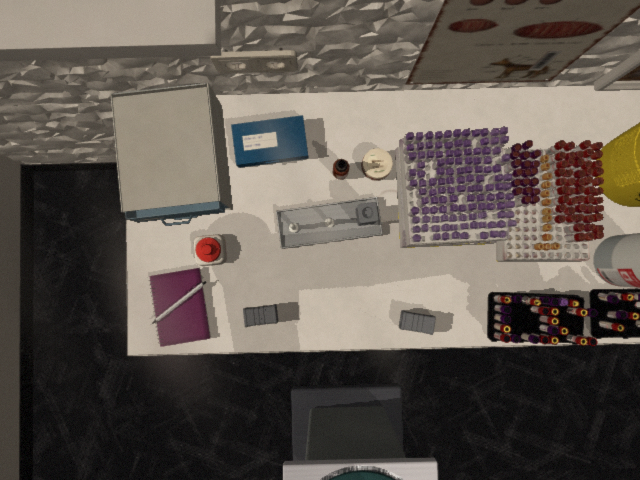

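The pictures show the left adapter at top-view (260,315), the right one at (417,321), the rack at (330,222) with free pegs near (293,228) and (329,222). The timer is at (208,249), the bottle at (341,168) and the pot at (377,163). Next I'll measure them.

Create h.py:
```python
import numpy as np,cv2
def cloud(c):
    v,u=np.mgrid[:480,:640]; d=c["depth"]
    P=np.stack([(u-c["cx"])/c["fx"]*d,(v-c["cy"])/c["fy"]*d,d],-1)
    return (P-c["t"])@c["R"]      # R^T (p - t)
def ray(c,uv,z):
    k=np.array([(uv[0]-c["cx"])/c["fx"],(uv[1]-c["cy"])/c["fy"],1])@c["R"]; o=-c["t"]@c["R"]
    return o+k*(z-o[2])/k[2]
```

Run:
```python
from h import *
for n in("top","scene"):
    c=dict(np.load(f"pics/{n}0.npz"));W=cloud(c);z=W[...,2]
    print(n,"table z",np.median(z[(abs(W[...,0]-.5)<.03)&(abs(W[...,1])<.08)]))
    def box(x0,x1,y0,y1,z0,z1):
        m=(W[...,0]>x0)&(W[...,0]<x1)&(W[...,1]>y0)&(W[...,1]<y1)&(z>z0)&(z<z1);return m
    for nm,b in dict(L=(.3,.5,.08,.3,.03,.045),R=(.3,.5,-.3,-.08,.03,.045),rack=(.5,.75,-.15,.25,.008,.02),pegs=(.5,.72,-.05,.25,.05,.09),hung=(.5,.72,-.15,0,.09,.11),timer=(.45,.65,.22,.4,.02,.06)).items():
        m=box(*b)
        k,lab,st,ce=cv2.connectedComponentsWithStats(m.astype(np.uint8))
        for i in range(1,k):
            if st[i,4]<8: continue
            p=W[lab==i];r=cv2.minAreaRect((p[:,:2]*1000).astype(np.float32))
            print(nm,st[i,4],ce[i].round(),"rect",np.round(r[0],1),np.round(r[1],1),round(r[2],1),"z max",p[:,2].max().round(4),"mean",p.mean(0).round(4))
```

```text
top table z -0.0006619960473755718
L 582 [260. 316.] rect [459.2 196.1] [36.9 65.9] 4.8 z max 0.0431 mean [0.4592 0.196  0.0365]
R 21 [496. 298.] rect [ 482.9 -284.7] [ 8.2 14.2] 70.9 z max 0.0443 mean [ 0.4831 -0.2838  0.0386]
R 13 [496. 308.] rect [ 464.2 -284. ] [ 3.2 10.7] 73.0 z max 0.0448 mean [ 0.4634 -0.2837  0.0364]
R 597 [418. 323.] rect [ 437.6 -123.7] [66.6 37.2] 78.9 z max 0.0445 mean [ 0.4374 -0.1234  0.0367]
R 16 [497. 316.] rect [ 446.4 -284.1] [ 5.8 12.8] 65.4 z max 0.0439 mean [ 0.4465 -0.2831  0.0388]
R 18 [497. 326.] rect [ 427.7 -282.8] [ 6.  12.8] 68.6 z max 0.0437 mean [ 0.4277 -0.2823  0.0367]
R 17 [496. 335.] rect [ 409.1 -281.1] [ 6.2 12.8] 72.8 z max 0.0439 mean [ 0.4093 -0.2812  0.0367]
rack 10 [397. 176.] rect [739.9 -94.9] [18.6  1.2] 0.2 z max 0.0195 mean [ 0.7399 -0.0947  0.013 ]
rack 12 [338. 177.] rect [742.4  28.7] [23.9  5.3] 72.2 z max 0.0185 mean [0.7415 0.028  0.0142]
rack 8 [372. 178.] rect [736.7 -42.4] [11.2  1.5] 66.1 z max 0.02 mean [ 0.7367 -0.042   0.0159]
rack 8 [380. 178.] rect [736.2 -59.5] [ 1.3 14.7] 12.9 z max 0.019 mean [ 0.7363 -0
[... 3102 characters left out ...]
 0.0089]
pegs 367 [333. 209.] rect [649.7 -14.8] [47.9 27.5] 47.6 z max 0.0899 mean [ 0.6506 -0.012   0.0702]
pegs 64 [314. 230.] rect [647.6  51.7] [ 9.8 11.7] 38.2 z max 0.0778 mean [0.6462 0.0535 0.0639]
pegs 68 [293. 253.] rect [637.2 128.4] [9.8 9.3] 39.2 z max 0.0774 mean [0.6372 0.1281 0.0645]
hung 758 [364. 175.] rect [ 656.7 -120.5] [127.7  54.1] 1.7 z max 0.11 mean [ 0.6443 -0.1065  0.1019]
hung 263 [333. 195.] rect [657.1 -23.1] [38.4 39.8] 4.8 z max 0.0992 mean [ 0.6571 -0.0209  0.0955]
timer 1030 [244. 340.] rect [595.7 302.6] [61.2 61. ] 5.7 z max 0.0438 mean [0.5905 0.3069 0.0297]
timer 137 [337. 345.] rect [462.8 226.1] [25.4 12.3] 0.8 z max 0.0397 mean [0.463  0.2275 0.0335]
```

Add to h.py:
```python
from scipy.spatial.transform import Rotation as Ro
def rel(p,zax,yax,p0=None,R0=None):
    """shift/turn in tool axes from current pose to TCP p with tool z, y axes"""
    from plant import manip, vision, job_done
    o=manip.get_obs(); R0=Ro.from_quat(o["ee_rot"]); p0=np.array(o["tcp_pos"])
    z=np.array(zax,float);z/=np.linalg.norm(z);y=np.array(yax,float);y-=z*(y@z);y/=np.linalg.norm(y)
    R=Ro.from_matrix(np.stack([np.cross(y,z),y,z],1))
    print("rot",(R0.inv()*R).as_rotvec().round(3),"d",R0.inv().apply(np.array(p)-p0).round(4),
      "| q",np.round(o["qpos"],2),"F",np.round(o["wrist_force"],1),"gap",round(float(o["finger_gap"]),4),"t",round(float(o["t"]),2))
```

```bash
python3 -c "
from h import *
rel([.46,-.2,.25],[0,0,-1],[np.cos(.43),-np.sin(.43),0])
rel([.459,.196,.25],[0,0,-1],[.996,.085,0])"
```

```text
rot [-0.001 -0.    -0.718] d [ 0.3375 -0.2536 -0.0449] | q [ 1.11  0.42 -0.01  1.61  0.    1.11 -0.05] F [ 0.1 -0.2 -0.3] gap 0.094 t 0.1
rot [-1.000e-03 -1.000e-03 -1.233e+00] d [ 0.499  -0.6151 -0.0445] | q [ 1.11  0.42 -0.01  1.61  0.    1.11 -0.05] F [ 0.1 -0.2 -0.3] gap 0.094 t 0.1
```

Units first: shifts go in shares of 0.6 m and turns go in shares of 2 rad. So -0.48 m is -0.8, 0.44 m is 0.7333, -1.1 rad is -0.55.

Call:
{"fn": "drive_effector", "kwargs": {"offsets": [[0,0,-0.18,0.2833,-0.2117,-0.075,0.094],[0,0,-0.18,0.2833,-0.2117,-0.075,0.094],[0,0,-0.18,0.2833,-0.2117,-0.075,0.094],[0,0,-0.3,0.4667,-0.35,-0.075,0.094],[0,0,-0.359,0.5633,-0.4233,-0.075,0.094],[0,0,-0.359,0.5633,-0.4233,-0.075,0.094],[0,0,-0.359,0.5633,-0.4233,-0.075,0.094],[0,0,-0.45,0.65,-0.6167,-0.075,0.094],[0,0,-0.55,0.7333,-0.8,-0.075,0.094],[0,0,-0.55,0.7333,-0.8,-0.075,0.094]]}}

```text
refused: offsets[0]: [0, 0, -0.18, 0.2833, -0.2117, -0.075, 0.094] is not of type 'object' (schema: type "object"). Nothing was moved.
```

The error is about the shape of the input: a list of objects with named fields. Fixing that and sending the same move.

Call:
{"fn": "drive_effector", "kwargs": {"offsets": [{"rz":-0.18,"sx":0.2833,"sy":-0.2117,"sz":-0.075,"jaw":0.094},{"rz":-0.18,"sx":0.2833,"sy":-0.2117,"sz":-0.075,"jaw":0.094},{"rz":-0.18,"sx":0.2833,"sy":-0.2117,"sz":-0.075,"jaw":0.094},{"rz":-0.3,"sx":0.4667,"sy":-0.35,"sz":-0.075,"jaw":0.094},{"rz":-0.359,"sx":0.5633,"sy":-0.4233,"sz":-0.075,"jaw":0.094},{"rz":-0.359,"sx":0.5633,"sy":-0.4233,"sz":-0.075,"jaw":0.094},{"rz":-0.359,"sx":0.5633,"sy":-0.4233,"sz":-0.075,"jaw":0.094},{"rz":-0.45,"sx":0.65,"sy":-0.6167,"sz":-0.075,"jaw":0.094},{"rz":-0.55,"sx":0.7333,"sy":-0.8,"sz":-0.075,"jaw":0.094},{"rz":-0.55,"sx":0.7333,"sy":-0.8,"sz":-0.075,"jaw":0.094}]}}

```text
t: 1.35
tcp_pos: [0.4601, -0.0103, 0.2504]
ee_rot: [0.723, 0.691, -0.0, 0.0]
wrist_force: [1.1, 0.0, 0.3]
finger_gap: 0.0943
grip_force: 0.0
```

```bash
python3 -c "
from h import *
rel([.459,.196,.1],[0,0,-1],[.996,.085,0])
rel([.459,.196,.006],[0,0,-1],[.996,.085,0])"
```

```text
rot [-0.    0.   -0.13] d [ 0.206  -0.0104  0.1504] | q [ 0.48  0.1  -0.56  1.93  0.06  1.12 -0.14] F [1.1 0.  0.3] gap 0.0943 t 1.35
rot [-0.    0.   -0.13] d [ 0.2061 -0.0103  0.2444] | q [ 0.48  0.1  -0.56  1.93  0.06  1.12 -0.14] F [1.1 0.  0.3] gap 0.0943 t 1.35
```

In the tool's units: 0.206 m is 0.3433, 0.15 m is 0.25, -0.13 rad is -0.065.

Call:
{"fn": "drive_effector", "kwargs": {"offsets": [{"rz":-0.065,"sx":0.3433,"sy":-0.0167,"sz":0.1667,"jaw":0.094},{"rz":-0.065,"sx":0.3433,"sy":-0.0167,"sz":0.25,"jaw":0.094},{"rz":-0.065,"sx":0.3433,"sy":-0.0167,"sz":0.25,"jaw":0.094},{"rz":-0.065,"sx":0.3433,"sy":-0.0167,"sz":0.25,"jaw":0.094},{"rz":-0.065,"sx":0.3433,"sy":-0.0167,"sz":0.25,"jaw":0.094},{"rz":-0.065,"sx":0.3433,"sy":-0.0167,"sz":0.25,"jaw":0.094}]}}

```text
t: 2.1
tcp_pos: [0.4604, 0.194, 0.1003]
ee_rot: [0.677, 0.736, -0.0, -0.0]
wrist_force: [0.2, -0.6, -0.0]
finger_gap: 0.094
grip_force: 0.0
```

```bash
python3 -c "
from h import *
from plant import manip, vision, job_done
c=vision.read_camera('wrist');cv2.imwrite('pics/w1.png',c['pixels'])
rel([.459,.196,.006],[0,0,-1],[.996,.085,0])"
```

```text
rot [ 0.     0.    -0.004] d [ 0.0028 -0.0017  0.0949] | q [ 0.08  0.4  -0.65  2.    0.32  0.84 -0.66] F [-0.1 -0.5  0.1] gap 0.094 t 2.15
```

View pics/w1.png

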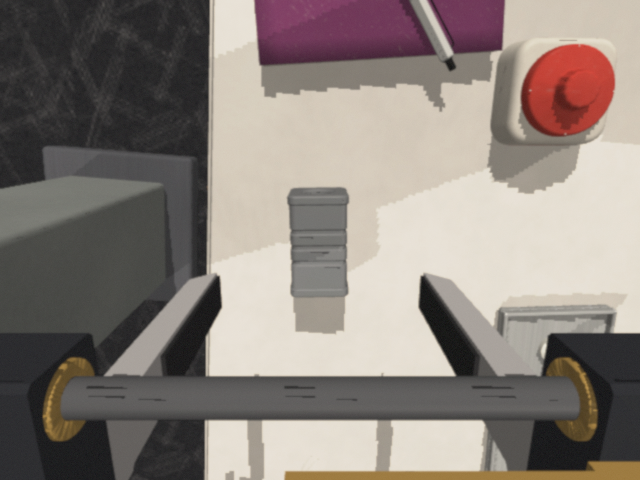

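The adapter at (319,243) lies centred between the fingers and aligned with them. I'll descend and grip it.

In the tool's units: 0.095 m is 0.1583, 0.05 m is 0.0833.

Call:
{"fn": "drive_effector", "kwargs": {"offsets": [{"sx":0.005,"sy":-0.0017,"sz":0.0833,"jaw":0.094},{"sx":0.005,"sy":-0.0017,"sz":0.1583,"jaw":0.094},{"sx":0.005,"sy":-0.0017,"sz":0.1583,"jaw":0.094},{"sx":0.005,"sy":-0.0017,"sz":0.1583,"jaw":0.02},{"sx":0.005,"sy":-0.0017,"sz":0.1583,"jaw":0.02},{"sx":0.005,"sy":-0.0017,"sz":0.1583,"jaw":0.02},{"sx":0.005,"sy":-0.0017,"sz":0.1583,"jaw":0.02},{"sx":0.005,"sy":-0.0017,"sz":0.1583,"jaw":0.02}]}}

```text
t: 3.15
tcp_pos: [0.4593, 0.197, 0.0056]
ee_rot: [0.678, 0.735, 0.0, 0.0]
wrist_force: [0.1, 0.1, -0.4]
finger_gap: 0.0472
grip_force: 0.0
```

```bash
python3 -c "
from h import *
rel([.459,.196,.3],[0,0,-1],[.996,.085,0])"
```

```text
rot [ 0.    -0.    -0.003] d [-0.001  -0.0004 -0.2944] | q [-0.01  0.56 -0.55  2.04  0.47  0.66 -0.79] F [ 0.1  0.1 -0.4] gap 0.0472 t 3.15
```

In the tool's units: -0.3 m is -0.5, -0.25 m is -0.4167.

Call:
{"fn": "drive_effector", "kwargs": {"offsets": [{"jaw":0.02},{"jaw":0.02},{"jaw":0.02},{"sz":-0.0833,"jaw":0.02},{"sz":-0.1667,"jaw":0.02},{"sz":-0.25,"jaw":0.02},{"sz":-0.3333,"jaw":0.02},{"sz":-0.4167,"jaw":0.02},{"sz":-0.5,"jaw":0.02},{"sz":-0.5,"jaw":0.02}]}}

```text
t: 4.4
tcp_pos: [0.4603, 0.1977, 0.3085]
ee_rot: [0.678, 0.735, 0.002, 0.002]
wrist_force: [-0.2, 0.4, -1.0]
finger_gap: 0.036
grip_force: 29.9
```

```bash
python3 -c "
from h import *
rel([.46,.14,.3],[0,0,-1],[0,1,0])
rel([.46,.14,.3],[0,0,-1],[0,-1,0])
"
```

```text
rot [ 0.005  0.003 -1.489] d [-0.0575 -0.0051  0.0084] | q [ 0.2   0.15 -0.74  1.76  0.11  1.26 -0.49] F [-0.2  0.4 -1. ] gap 0.036 t 4.4
rot [ 0.003 -0.005  1.653] d [-0.0575 -0.0051  0.0084] | q [ 0.2   0.15 -0.74  1.76  0.11  1.26 -0.49] F [-0.2  0.4 -1. ] gap 0.036 t 4.4
```

In the tool's units: -0.05 m is -0.0833, -1.49 rad is -0.745.

Call:
{"fn": "drive_effector", "kwargs": {"offsets": [{"rz":-0.745,"sx":-0.0833,"jaw":0.02},{"rz":-0.745,"sx":-0.0833,"jaw":0.02},{"rz":-0.745,"sx":-0.0833,"jaw":0.02},{"rz":-0.745,"sx":-0.0833,"jaw":0.02},{"rz":-0.745,"sx":-0.0833,"jaw":0.02},{"rz":-0.745,"sx":-0.0833,"jaw":0.02},{"rz":-0.745,"sx":-0.0833,"jaw":0.02},{"rz":-0.745,"sx":-0.0833,"jaw":0.02},{"rz":-0.745,"sx":-0.0833,"jaw":0.02}]}}

```text
t: 5.52
tcp_pos: [0.463, 0.147, 0.3046]
ee_rot: [-0.001, 1.0, -0.0, -0.001]
wrist_force: [0.2, 0.4, -1.8]
finger_gap: 0.0359
grip_force: 29.9
```

```bash
python3 -c "
from h import *
rel([.55,.13,.3],[1,0,0],[0,1,0])
rel([.55,.13,.3],[1,.2,0],[-.2,1,0])
"
```

```text
rot [ 1.000e-03 -1.572e+00  1.000e-03] d [-0.0869 -0.0171  0.0045] | q [ 0.41  0.14 -0.85  1.8   0.11  1.26  1.1 ] F [ 0.2  0.4 -1.8] gap 0.0359 t 5.53
rot [-0.154 -1.567 -0.154] d [-0.0869 -0.0171  0.0045] | q [ 0.41  0.14 -0.85  1.8   0.11  1.26  1.1 ] F [ 0.2  0.4 -1.8] gap 0.0359 t 5.53
```

In the tool's units: -0.09 m is -0.15, -0.08 m is -0.1333, -1.57 rad is -0.785.

Call:
{"fn": "drive_effector", "kwargs": {"offsets": [{"ry":-0.095,"sx":-0.0167,"jaw":0.02},{"ry":-0.19,"sx":-0.05,"jaw":0.02},{"ry":-0.285,"sx":-0.0667,"jaw":0.02},{"ry":-0.38,"sx":-0.1,"jaw":0.02},{"ry":-0.475,"sx":-0.1333,"jaw":0.02},{"ry":-0.57,"sx":-0.15,"jaw":0.02},{"ry":-0.665,"sx":-0.15,"jaw":0.02},{"ry":-0.75,"sx":-0.15,"jaw":0.02},{"ry":-0.785,"sx":-0.15,"jaw":0.02},{"ry":-0.785,"sx":-0.15,"jaw":0.02}]}}

```text
t: 6.78
tcp_pos: [0.5517, 0.1362, 0.3004]
ee_rot: [0.02, 0.84, -0.056, 0.539]
wrist_force: [0.8, -2.3, -1.5]
finger_gap: 0.0358
grip_force: 29.9
```

```bash
python3 -c "
from h import *
from plant import manip, vision, job_done
c=vision.read_camera('scene');cv2.imwrite('pics/s2.png',c['pixels'])
rel([.55,.13,.3],[1,0,0],[0,1,0])
"
```

```text
rot [-0.103 -0.421  0.048] d [ 0.0013 -0.0082 -0.0007] | q [ 0.54  0.05 -1.24  2.41  1.89  0.81 -0.72] F [-0.3 -6.  -2.3] gap 0.0355 t 6.83
```

View pics/s2.png

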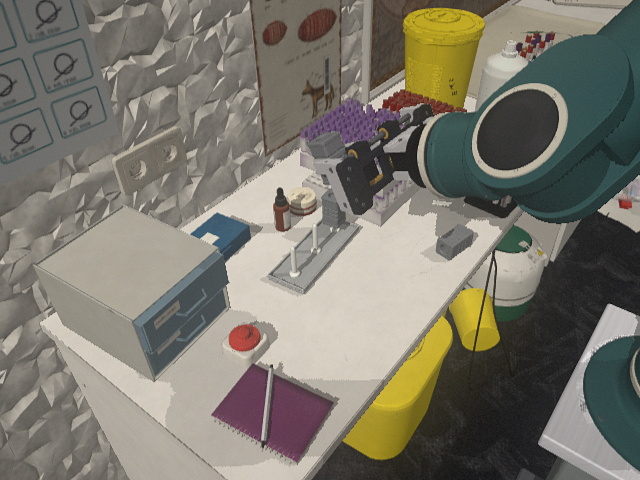

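The adapter is held at about (345,150), above the rack. Joint 3 is near its limit with the tool pointing straight ahead. A diagonal heading (+x+y) should be easier, and it clears the left peg.

```bash
python3 -c "
from h import *
rel([.55,.10,.25],[.71,.71,0],[-.71,.71,0])
rel([.58,.08,.25],[.71,.71,0],[-.71,.71,0])
"
```

```text
rot [-0.876 -0.421 -0.12 ] d [ 0.0477 -0.0346  0.0228] | q [ 0.54  0.05 -1.24  2.41  1.89  0.81 -0.72] F [-0.3 -6.  -2.3] gap 0.0355 t 6.83
rot [-0.876 -0.421 -0.12 ] d [ 0.0359 -0.0518  0.0523] | q [ 0.54  0.05 -1.24  2.41  1.89  0.81 -0.72] F [-0.3 -6.  -2.3] gap 0.0355 t 6.83
```

In the tool's units: -0.052 m is -0.0867, -0.05 m is -0.0833, -0.876 rad is -0.438.

Call:
{"fn": "drive_effector", "kwargs": {"offsets": [{"rx":-0.08,"ry":-0.04,"rz":-0.01,"sx":0.0167,"sy":-0.0167,"sz":0.0167,"jaw":0.02},{"rx":-0.16,"ry":-0.08,"rz":-0.02,"sx":0.0333,"sy":-0.0333,"sz":0.0333,"jaw":0.02},{"rx":-0.245,"ry":-0.12,"rz":-0.035,"sx":0.05,"sy":-0.05,"sz":0.0667,"jaw":0.02},{"rx":-0.325,"ry":-0.16,"rz":-0.045,"sx":0.06,"sy":-0.0667,"sz":0.0833,"jaw":0.02},{"rx":-0.405,"ry":-0.2,"rz":-0.055,"sx":0.06,"sy":-0.0833,"sz":0.0867,"jaw":0.02},{"rx":-0.438,"ry":-0.21,"rz":-0.06,"sx":0.06,"sy":-0.0867,"sz":0.0867,"jaw":0.02},{"rx":-0.438,"ry":-0.21,"rz":-0.06,"sx":0.06,"sy":-0.0867,"sz":0.0867,"jaw":0.02},{"rx":-0.438,"ry":-0.21,"rz":-0.06,"sx":0.06,"sy":-0.0867,"sz":0.0867,"jaw":0.02}]}}

```text
t: 7.82
tcp_pos: [0.5821, 0.0786, 0.2495]
ee_rot: [-0.208, 0.716, 0.196, 0.637]
wrist_force: [0.6, 2.2, -0.1]
finger_gap: 0.0357
grip_force: 29.9
```

```bash
python3 -c "
from h import *
rel([.58,.08,.25],[.71,.71,0],[-.71,.71,0])
"
```

```text
rot [-0.205 -0.11  -0.026] d [-0.0003  0.0023 -0.0011] | q [ 1.12  0.68 -0.99  2.45  3.97  0.87 -1.4 ] F [ 0.6  2.2 -0.1] gap 0.0357 t 7.83
```

In the tool's units: -0.2 rad is -0.1.

Call:
{"fn": "drive_effector", "kwargs": {"offsets": [{"rx":-0.1,"ry":-0.055,"rz":-0.013,"jaw":0.02},{"rx":-0.1,"ry":-0.055,"rz":-0.013,"jaw":0.02},{"rx":-0.1,"ry":-0.055,"rz":-0.013,"jaw":0.02},{"rx":-0.1,"ry":-0.055,"rz":-0.013,"jaw":0.02}]}}

```text
t: 8.32
tcp_pos: [0.5833, 0.0789, 0.2506]
ee_rot: [-0.269, 0.654, 0.267, 0.655]
wrist_force: [-0.9, -0.4, -0.5]
finger_gap: 0.0358
grip_force: 29.9
```

```bash
python3 -c "
from h import *
rel([.58,.08,.25],[.71,.71,0],[-.71,.71,0])
from plant import manip, vision, job_done
for n in ('scene','top'):
  c=vision.read_camera(n);cv2.imwrite('pics/%s3.png'%n,c['pixels']);np.savez('pics/%s3.npz'%n,**c)
"
```

```text
rot [-0.008 -0.001  0.003] d [ 0.0005  0.0031 -0.0016] | q [ 0.68  0.61 -0.38  2.33  4.33  1.28 -1.7 ] F [-0.9 -0.4 -0.5] gap 0.0358 t 8.32
```

View pics/scene3.png

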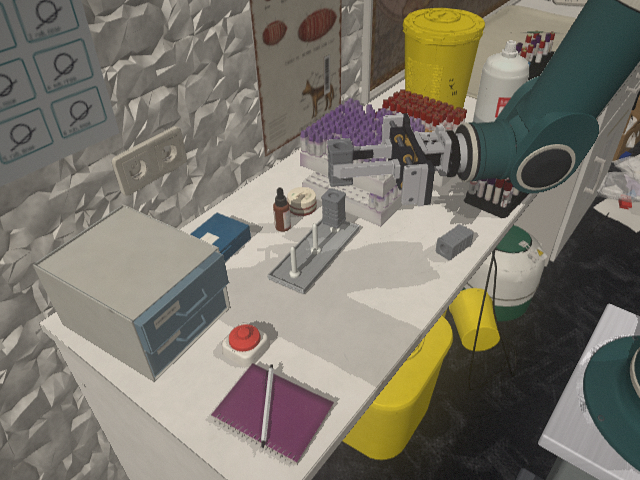

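The adapter is now upright at (340,165) with the tool horizontal. Before lowering, I'll check how far the wrist hangs below the tool axis.

```bash
python3 -c "
from h import *
from plant import manip, vision, job_done
o=manip.get_obs();p=o['tcp_pos'];R=Ro.from_quat(o['ee_rot']).as_matrix()
for n in('scene','top'):
  W=cloud(dict(np.load('pics/%s3.npz'%n))).reshape(-1,3);T=(W-p)@R
  for a in np.arange(-.0,.6,.04):
    m=(T[:,2]<-a)&(T[:,2]>-a-.04)&(abs(T[:,1])<.14)&(W[:,2]>.12)
    if m.sum()>5: print(n,round(a,2),'z',np.percentile(W[m,2],[1,99]).round(3),'lat',np.percentile(T[m,1],[1,99]).round(3),W[m].mean(0).round(2))
print(R.round(2))
T=None
"
```

```text
scene -0.0 z [0.219 0.284] lat [-0.02   0.031] [0.56 0.08 0.26]
scene 0.04 z [0.24  0.261] lat [-0.031  0.031] [0.54 0.04 0.25]
scene 0.08 z [0.218 0.284] lat [-0.078  0.081] [0.5  0.02 0.26]
scene 0.12 z [0.218 0.284] lat [-0.082  0.089] [0.47 0.   0.26]
scene 0.16 z [0.22  0.287] lat [-0.039  0.037] [ 0.45 -0.04  0.26]
scene 0.2 z [0.212 0.297] lat [-0.03   0.047] [ 0.41 -0.06  0.27]
scene 0.24 z [0.218 0.298] lat [-0.018  0.05 ] [ 0.38 -0.08  0.27]
scene 0.28 z [0.202 0.38 ] lat [-0.044  0.063] [ 0.35 -0.11  0.3 ]
scene 0.32 z [0.197 0.488] lat [-0.009  0.067] [ 0.31 -0.13  0.38]
scene 0.36 z [0.212 0.497] lat [0.047 0.078] [ 0.27 -0.14  0.39]
scene 0.4 z [0.352 0.439] lat [0.051 0.075] [ 0.25 -0.16  0.41]
top -0.0 z [0.237 1.167] lat [-0.029  0.027] [0.56 0.07 0.82]
top 0.04 z [0.251 0.264] lat [-0.031  0.029] [0.54 0.04 0.26]
top 0.08 z [0.226 0.288] lat [-0.08   0.078] [0.51 0.   0.27]
top 0.12 z [0.231 0.287] lat [-0.086  0.084] [ 0.49 -0.02  0.27]
top 0.16 z [0.233 0.29 ] lat [-0.04   0.033] [ 0.46 -0.05  0.27]
top 0.2 z [0.244 0.3  ] lat [-0.046  0.045] [ 0.43 -0.07  0.28]
top 0.24 z [0.237 0.301] lat [-0.051  0.046] [ 0.4  -0.1   0.29]
top 0.28 z [0.26  0.382] lat [-0.06  0.06] [ 0.36 -0.13  0.32]
top 0.32 z [0.284 0.516] lat [-0.059  0.064] [ 0.33 -0.15  0.42]
top 0.36 z [0.283 0.541] lat [-0.052  0.067] [ 0.32 -0.19  0.48]
top 0.4 z [0.472 0.53 ] lat [-0.025 -0.015] [ 0.31 -0.22  0.51]
[[ 0.   -0.7   0.71]
 [-0.    0.71  0.7 ]
 [-1.   -0.   -0.  ]]
```

```bash
python3 -c "
from h import *
from plant import manip, vision, job_done
a=.5
rel([.650,.131,.2],[np.cos(a),np.sin(a),0],[-np.sin(a),np.cos(a),0])
"
```

```text
rot [0.278 0.    0.003] d [ 0.0507 -0.0103  0.0837] | q [ 0.68  0.61 -0.38  2.33  4.33  1.28 -1.7 ] F [ 0.9 -0.7 -0.7] gap 0.0362 t 8.43
```

In the tool's units: 0.084 m is 0.14, 0.06 m is 0.1, 0.28 rad is 0.14.

Call:
{"fn": "drive_effector", "kwargs": {"offsets": [{"rx":0.05,"sx":0.0333,"sy":-0.005,"sz":0.05,"jaw":0.02},{"rx":0.1,"sx":0.0667,"sy":-0.01,"sz":0.1,"jaw":0.02},{"rx":0.14,"sx":0.0833,"sy":-0.0167,"sz":0.14,"jaw":0.02},{"rx":0.14,"sx":0.0833,"sy":-0.0167,"sz":0.14,"jaw":0.02},{"rx":0.14,"sx":0.0833,"sy":-0.0167,"sz":0.14,"jaw":0.02},{"rx":0.14,"sx":0.0833,"sy":-0.0167,"sz":0.14,"jaw":0.02}]}}

```text
t: 9.18
tcp_pos: [0.6489, 0.1312, 0.2016]
ee_rot: [-0.175, 0.684, 0.175, 0.686]
wrist_force: [1.1, 0.2, -0.8]
finger_gap: 0.0362
grip_force: 29.9
```

```bash
python3 -c "
from h import *
from plant import manip, vision, job_done
a=.5
rel([.650,.131,.2],[np.cos(a),np.sin(a),0],[-np.sin(a),np.cos(a),0])
for n in ('scene','top'):
  c=vision.read_camera(n);cv2.imwrite('pics/%s4.png'%n,c['pixels']);np.savez('pics/%s4.npz'%n,**c)
o=manip.get_obs();p=o['tcp_pos'];R=Ro.from_quat(o['ee_rot']).as_matrix();print(p.round(4),R.round(3).tolist())
for n in('scene','top'):
  W=cloud(dict(np.load('pics/%s4.npz'%n))).reshape(-1,3);T=(W-p)@R
  for a in(.2,.28,.36):
    m=(T[:,2]<-a)&(T[:,2]>-a-.08)&(abs(T[:,1])<.14)&(W[:,2]>.08)
    if m.sum()>5: print(n,a,'z',np.percentile(W[m,2],[1,99]).round(3),W[m].min(0).round(3))
  m=(abs(T[:,2]+.013)<.035)&(abs(T[:,1])<.017)&(abs(T[:,0])<.05)
  print('adapter z',np.percentile(W[m,2],[1,99]),'T',T[m].min(0).round(3),T[m].max(0).round(3))
"
```

```text
rot [-0.001  0.003  0.001] d [ 0.0016 -0.0007  0.0009] | q [ 0.47  0.78 -0.52  2.36  3.71  1.32 -1.31] F [ 1.1  0.2 -0.8] gap 0.0362 t 9.18
[0.6489 0.1316 0.2017] [[0.003, -0.479, 0.878], [0.0, 0.878, 0.479], [-1.0, -0.001, 0.003]]
scene 0.2 z [0.171 0.248] [ 0.377 -0.019  0.159]
scene 0.28 z [0.166 0.48 ] [ 0.303 -0.11   0.158]
scene 0.36 z [0.187 0.502] [ 0.277 -0.112  0.167]
adapter z [0.17095806 0.23559243] T [-0.035 -0.017 -0.047] [0.034 0.017 0.005]
top 0.2 z [0.205 0.25 ] [ 0.379 -0.049  0.19 ]
top 0.28 z [0.21 0.67] [ 0.305 -0.131  0.173]
top 0.36 z [0.244 0.693] [ 0.281 -0.186  0.195]
adapter z [0.17348766 0.23798735] T [-0.038 -0.017 -0.033] [0.03  0.017 0.005]
```

View pics/scene4.png

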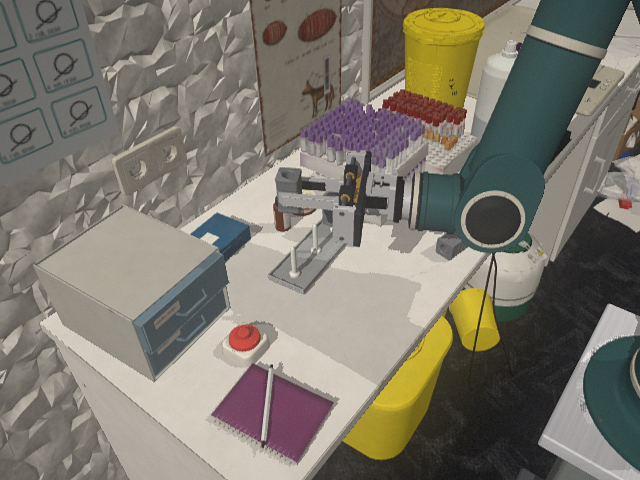

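The adapter is upright at about (288,185), above and in front of the left peg. I'll measure its offset from the peg using the same top camera.

```bash
python3 -c "
from h import *
from plant import manip, vision, job_done
o=manip.get_obs();p=o['tcp_pos'];R=Ro.from_quat(o['ee_rot']).as_matrix()
for n in('top','scene'):
  W=cloud(dict(np.load('pics/%s4.npz'%n)));T=(W-p)@R
  m=(W[...,2]>.228)&(W[...,2]<.245)&(T[...,2]>-.045)&(abs(T[...,1])<.03)&(T[...,2]<.03)
  q=W[m];r=cv2.minAreaRect((q[:,:2]*1000).astype(np.float32));print(n,m.sum(),r,np.median(q[:,2]),'tool frame', (np.array([r[0][0]/1000,r[0][1]/1000,p[2]])-p)@R)
a=.5
print(p)
"
```

```text
top 397 ((636.5744018554688, 124.87898254394531), (38.63913345336914, 37.87339401245117), 28.63408088684082) 0.23443275793101107 tool frame [-4.29701142e-05  5.37880601e-06 -1.39865395e-02]
scene 335 ((636.131591796875, 126.03016662597656), (37.97827911376953, 40.6156005859375), 29.350008010864258) 0.23339629173627993 tool frame [-4.39650119e-05  1.22795862e-03 -1.38234348e-02]
[0.6488525  0.13157775 0.20168504]
```

In the tool's units: 0.085 m is 0.1417, 0.07 m is 0.1167.

Call:
{"fn": "drive_effector", "kwargs": {"offsets": [{"sx":0.0667,"sy":-0.0017,"sz":0.0017,"jaw":0.02},{"sx":0.1167,"sy":-0.0017,"sz":0.0017,"jaw":0.02},{"sx":0.1417,"sy":-0.0017,"sz":0.0017,"jaw":0.02},{"sx":0.1417,"sy":-0.0017,"sz":0.0017,"jaw":0.02},{"sx":0.1417,"sy":-0.0017,"sz":0.0017,"jaw":0.02}]}}

```text
t: 9.9
tcp_pos: [0.6504, 0.1322, 0.1173]
ee_rot: [-0.175, 0.684, 0.175, 0.686]
wrist_force: [-0.0, -0.3, -1.4]
finger_gap: 0.0356
grip_force: 29.9
```

```bash
python3 -c "
from h import *
from plant import manip, vision, job_done
a=.5
o=manip.get_obs();p=o['tcp_pos'];R=Ro.from_quat(o['ee_rot']).as_matrix()
print('centre',(p-.0139*R[:,2]).round(4),R[:,0].round(3))
rel([.650,.131,.1],[np.cos(a),np.sin(a),0],[-np.sin(a),np.cos(a),0])
for n in ('scene','top'):
  c=vision.read_camera(n);np.savez('pics/%s5.npz'%n,**c)
c=vision.read_camera('scene');cv2.imwrite('pics/s5.png',cv2.resize(c['pixels'][130:330,180:480],None,fx=2.5,fy=2.5))
W=cloud(dict(np.load('pics/scene5.npz'))).reshape(-1,3);T=(W-p)@R
m=(T[:,2]<-.2)&(T[:,2]>-.4)&(abs(T[:,1])<.1)&(W[:,2]>.015);print('wrist zmin',np.percentile(W[m,2],[0,1]))
"
```

```text
centre [0.6382 0.1256 0.1172] [ 0.004  0.001 -1.   ]
rot [0.001 0.004 0.001] d [ 0.0173 -0.0009 -0.001 ] | q [ 0.43  1.01 -0.45  2.29  3.78  1.43 -1.21] F [-0.  -0.3 -1.4] gap 0.0356 t 9.9
wrist zmin [0.08008544 0.09234972]
```

View pics/s5.png

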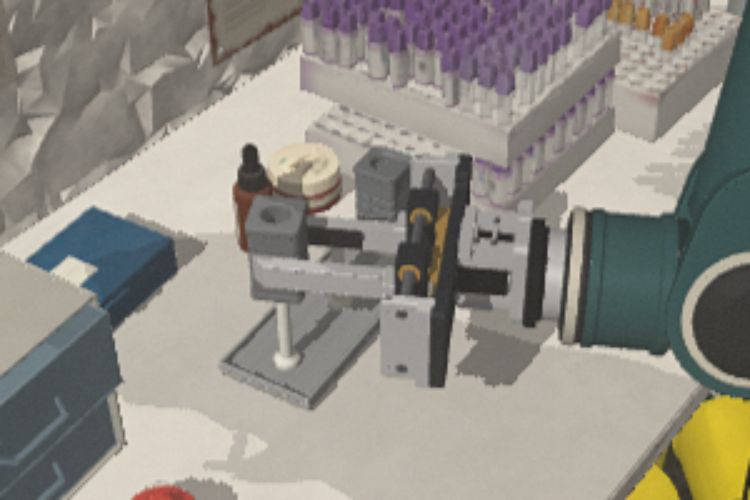

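The adapter sits right over the left peg (crop position (283,300)). I'll lower it in small steps and watch the force.

In the tool's units: 0.01 m is 0.0167, 0.005 m is 0.0083.

Call:
{"fn": "drive_effector", "kwargs": {"offsets": [{"sx":0.0083,"jaw":0.02},{"sx":0.0167,"jaw":0.02},{"sx":0.0167,"jaw":0.02}]}}

```text
t: 10.42
tcp_pos: [0.6503, 0.1325, 0.106]
ee_rot: [-0.175, 0.684, 0.176, 0.686]
wrist_force: [0.4, 0.6, -0.5]
finger_gap: 0.0358
grip_force: 29.9
```

Call:
{"fn": "drive_effector", "kwargs": {"offsets": [{"sx":0.0017,"jaw":0.02},{"sx":0.0033,"jaw":0.02},{"sx":0.0033,"jaw":0.02}]}}

```text
t: 10.8
tcp_pos: [0.6503, 0.1326, 0.1046]
ee_rot: [-0.175, 0.684, 0.176, 0.686]
wrist_force: [-0.3, -0.6, 0.3]
finger_gap: 0.0359
grip_force: 29.9
```

In the tool's units: 0.002 m is 0.0033, 0.001 m is 0.0017.

Call:
{"fn": "drive_effector", "kwargs": {"offsets": [{"sx":0.0017,"jaw":0.02},{"sx":0.0033,"jaw":0.02},{"sx":0.0033,"jaw":0.02}]}}

```text
t: 11.18
tcp_pos: [0.6505, 0.1326, 0.104]
ee_rot: [-0.175, 0.683, 0.176, 0.687]
wrist_force: [-4.4, -3.7, 11.6]
finger_gap: 0.0359
grip_force: 29.9
```

In the tool's units: 0.002 m is 0.0033.

Call:
{"fn": "drive_effector", "kwargs": {"offsets": [{"sx":0.0033,"jaw":0.02},{"sx":0.0033,"jaw":0.02}]}}

```text
t: 11.42
tcp_pos: [0.6507, 0.1326, 0.1034]
ee_rot: [-0.175, 0.681, 0.176, 0.689]
wrist_force: [-10.4, -7.2, 21.7]
finger_gap: 0.0358
grip_force: 30.0
```

It stops rigidly (22 N) with the centre at about 104 mm, where the foot recess should stop (105 mm). So the foot is down and the bore is already up. I'll lift, back away from the rack, and check the upper mouth in the depth images.

In the tool's units: -0.12 m is -0.2, -0.11 m is -0.1833.

Call:
{"fn": "drive_effector", "kwargs": {"offsets": [{"sx":-0.05,"jaw":0.02},{"sx":-0.1167,"jaw":0.02},{"sx":-0.1833,"jaw":0.02},{"sx":-0.2,"sz":-0.05,"jaw":0.02},{"sx":-0.2,"sz":-0.1,"jaw":0.02},{"sx":-0.2,"sz":-0.1333,"jaw":0.02},{"sx":-0.2,"sz":-0.1333,"jaw":0.02},{"sx":-0.2,"sz":-0.1333,"jaw":0.02},{"sx":-0.2,"sz":-0.1333,"jaw":0.02}]}}

```text
t: 12.55
tcp_pos: [0.5803, 0.0944, 0.2203]
ee_rot: [-0.175, 0.684, 0.176, 0.686]
wrist_force: [-0.4, -0.4, -0.4]
finger_gap: 0.0359
grip_force: 30.0
```

```bash
python3 -c "
from h import *
from plant import manip, vision, job_done
o=manip.get_obs();p=o['tcp_pos'];R=Ro.from_quat(o['ee_rot']).as_matrix();C=p-.0139*R[:,2]
print('centre',C.round(4),'xt',R[:,0].round(3),o['wrist_force'].round(1),np.abs(o['dq']).max(),o['qpos'].round(2))
for n in('top','scene'):
  c=vision.read_camera(n);W=cloud(c);T=(W-C)@R
  for f in (c,):
    m=(np.hypot(T[...,1],T[...,2])<.009)&(T[...,0]>-.04)&(T[...,0]<.035)
    if m.any(): print(n,'mouth depth below top',np.sort((T[...,0][m]+.033)).round(3)[::max(1,m.sum()//12)])
  for nm,q in dict(b=(.4375,-.1235,.03,.045),timer=(.596,.3,.02,.06)).items():
    k=(np.hypot(W[...,0]-q[0],W[...,1]-q[1])<.06)&(W[...,2]>q[2])&(W[...,2]<q[3])
    if k.any(): print(nm,cv2.minAreaRect((W[k][:,:2]*1000).astype(np.float32)))
cv2.imwrite('pics/s6.png',vision.read_camera('scene')['pixels'])
"
```

```text
centre [0.5681 0.0877 0.2202] xt [ 0.004  0.001 -1.   ] [-0.4 -0.4 -0.4] 0.004769097660387799 [ 0.58  0.7  -0.48  2.5   3.82  1.38 -1.33]
top mouth depth below top [0.042 0.044 0.044 0.045 0.045 0.045 0.046 0.046 0.046 0.047 0.047 0.048]
b ((437.50537109375, -123.89845275878906), (67.005859375, 37.21784591674805), 78.75116729736328)
timer ((596.464599609375, 300.2016906738281), (60.68434143066406, 61.15768814086914), 4.40425443649292)
scene mouth depth below top [0.002 0.002 0.003 0.006 0.007 0.007]
b ((437.257080078125, -121.62808227539062), (69.34102630615234, 39.39349365234375), 77.23424530029297)
timer ((594.9675903320312, 302.3168640136719), (59.76127624511719, 61.565006256103516), 3.182129383087158)
```

View pics/s6.png

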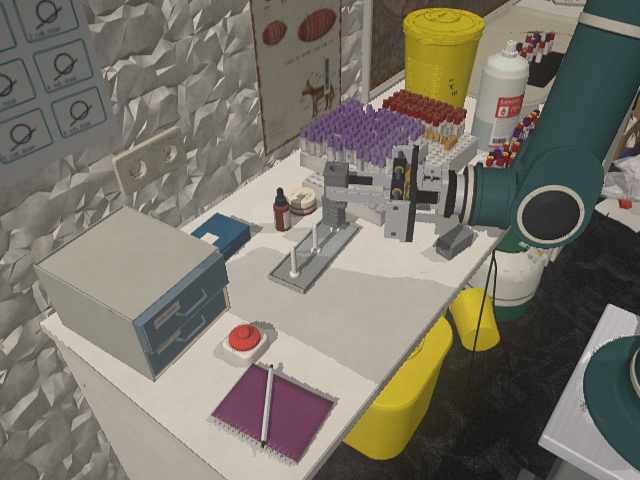

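The adapter is held upright at (335,180), clear of the rack. The top camera reads a 45 mm deep upper mouth, which confirms the bore is up, and the other adapter at (455,240) hasn't moved. I'm handing it in.

```bash
python3 -c "
from plant import manip, vision, job_done
print(job_done())"
```

```text
the job is handed in; nothing more can be done
None
```

The job is handed in: tried on the left peg, the left-hand adapter's lower end proved to be the shallow foot, so no turn was needed, and it is now held still and upright, bore up, with its middle about 22 cm above the worktop and clear of the rack.

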